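# Load the next tagged control module into the test nest and clamp it

### The arm

A 6-joint arm with a two-finger parallel gripper is mounted at the origin on the work surface. World frame = base frame: x ahead of the robot, y to its left, z up, the work surface at z = 0. Lengths are in m, angles in degrees, forces in N, time in s.
With the tool pointing down it reaches from about 0.425 to 0.95 m from the base axis. Payload 3.5 kg.
Tool frame: the origin (TCP) lies on the centre line of the jaws, within the pads' length; the fingertips stand 17 mm ahead of it and the grasp point (between the pads) lies 2 mm behind it; z points along the fingers, y is the line along which they close (so a half turn about z gives the same grasp; the last joint's range is limited). The gripper opens to 85 mm and grips with 20 to 120 N. Pads are 22 mm wide; open, the fingers measure 114 mm over their backs; the gripper's body (76 mm by 85 mm) begins 54 mm behind the grasp point. The pads swing forward as they close: fully open they stand 13 mm farther back than shut.
Start: joints at [62.395, 16.404, 90.338, -0, 73.258, -8.594], TCP at [0.22, 0.638, 0.22] pointing down, gripper open.
Joint ranges: [-158.93, 158.93], [-51.34, 127.21], [12.03, 142.37], [-87.48, 267.48], [13.55, 161.25], [-162.69, 162.69]. Speed limits (degrees/s): [159.86, 159.86, 180, 180, 180, 180].

### API

Orientations are given as a 3x3 rotation matrix whose columns are the frame's x, y, z axes.
In Python, from cell import robot gives the robot as it stands.
- The arm moves only by the tool drive_tool, never from a script. Its argument "series" is a list of rows, each a list of 2 entries, a list of its own where there are three numbers: the shift along the world's x, y, z in cm, then the turn about the world's z in rad. In form: [[[dx, dy, dz], spin], ...]. A call has 1 to 10 rows; each row is the pose to reach, as a shift and turn from the pose commanded when the call began; what a row does not reach only later rows make up. A row lasts 1/12 s, in which the tool goes at most 41.7 mm and 7.16 degrees, less where a joint would pass 70% of its speed; a pose out of reach is approached as far as the arm can. A call with a gripper value outside its range is refused whole. "claw" is the closure, from -1 (fully open) to 1 (shut), set as the call begins (left out, the last holds). The fingers move at their own pace and stop on an object; the grip force is fixed at half the most. Time passes only in rows, so rows that repeat a pose let the fingers close. It gives the time, the measured TCP pose, the force, the opening and the grip force at its end, in the units of the state.
- robot.get_state(): the state, without advancing time (a new reading comes with each control period).
- robot.read_camera(name): name is "side" or "top"; returns a dict with "frame" (384x512x3 uint8, red, green, blue), "range_z" (384x512 float32, m along the optical axis (not along the pixel's ray), 0 where there is no reading), "fx", "fy", "cx", "cy" (pixels), "extrinsics" (4x4, takes a point from camera to world coordinates). Camera axes: x right, y up, looking along -z (the intrinsics and any distortion apply to the point x, -y, -z); pixel columns grow to the right and rows downward; lengths in m; the calibration is good to about 2 mm. A picture is of the moment at which its call begins.
- robot.sign_off(): hands the job in; it is judged then, once.
The state is a dict: "time_s": time; "qpos": joint angles; "joint_velocities": joint speeds; "joint_efforts": joint torques, N m; "tool_pos": TCP position; "orientation": TCP orientation; "wrist_force": force on the tool from outside, world axes, zero at the start; "ft_torque": the same for the moment, N m; "width": opening from 0.0 (shut) to 1.0 (fully open); "grasp_force": force on a finger pad.
Only numpy, scipy, OpenCV 4.12 (cv2) and the standard library are available. Lean on these libraries where they do the work, as an engineer would, in place of code of your own. Each camera call takes 0.05 s, during which the arm holds its last target. There are 200 camera calls.

### The job

The tag in the white-framed field of the tag board gives the colour of the job that is next: take the control module with that lid colour out of the rack and lower it gently (no dropping) fully home into the blue test nest, with its black plug end against the brass contact plate. Then turn the red clamp knob clockwise until it clicks past its detent and its arm lies over the module. Leave the other modules, the tags, the reel, the bottle and the screwdriver where they are.

Things in the scene. Friction and masses are not known exactly. Their poses are not given: they have to be found in the camera images.
- rack: fixed aluminium rack, three bays side by side (centres y = -49, 0, 49 mm), a module in each. Floor plate 8 mm high, 54 mm long in x; divider walls along x, 58 mm long, 5 mm thick, tops 56 mm above the bench, 44 mm free between: no room for fingers beside a module (its top is 8 mm below the wall tops), only at its two ends, which are open. Origin on the bench under its centre
- nest: fixed blue test nest, origin on the bench under the seat. Base 100 x 64 x 10 mm, plus a 60 mm wide foot to y = -121 mm for the clamp post. At x = -32.5 and +32.5 mm (inner faces) stand cheeks 6 mm thick, 36 mm wide, tops 58 mm above the bench, 8 mm above a seated module: no room for fingers at its ends. The cheek at -x is the brass contact plate, at +x blue
- nest_seat (a point): centre of the nest's seat floor, 10 mm above the bench; axes as the nest's. A module fully home has its origin here, its length along x. Pocket 65 (x) x 45 (y) mm: cheeks at the x ends, at the y sides only white lips 4 mm thick and 5 mm above the seat floor, so fingers have room there
- clamp (a joint): clamp knob angle, 0 open, 1.4 rad shut, growing clockwise seen from above. Detent: a spring holds it at 0 and resists with at most about 0.11 N m; past 0.7 rad it snaps by itself to 1.4. To be turned only once the module is home
- clamp_grip (a point): on the clamp's vertical axis (nest x = 0, y = -95 mm), 90 mm above the bench, mid red grip bar: 44 mm long, 12 mm thick, 68 to 99 mm above the bench, on a disc of 44 mm diameter. A red arm, 84 mm from the axis, top 68 mm above the bench, turns with it, parallel to the bar: open it points 170 degrees counter-clockwise from nest +x, shut it points to nest +y over the module
- board: black tag board, fixed, 60 x 160 x 6 mm, origin under its centre; three fields along its y at -50, 0 and +50 mm, a tag lying on each; the field at +50 mm has a white frame
- board_now (a point): centre of the white-framed field, on the board's top: the tag lying here gives the job that is next
- reel: bystander: solder reel stand, loose, black base 60 (x) x 90 (y) mm, reel with green flanges, 85 mm high; origin under its centre
- flux: bystander: white bottle with red cap, 36 mm diameter, 95 mm high, loose; origin under its centre
- driver: bystander: screwdriver with blue handle, 160 mm long, lying on the bench, 26 mm high; origin under the middle of its length, x along it
- module_green: control module with a green lid: box 60 (x) x 40 (y) x 40 (z) mm, grey body, green top, black plug end over the last 10 mm at +x; loose, about 0.14 kg, origin under its centre. At the start it stands in one of the rack's bays, its origin 8 mm above the bench, its x the same as the rack's x
- plug_green (a point): centre of the black plug end face of the green module (x = +30, z = 20 mm in its frame)
- tag_green: green job tag, 30 x 30 x 10 mm, loose on the tag board, origin under its centre
- module_yellow: control module with a yellow lid: box 60 (x) x 40 (y) x 40 (z) mm, grey body, yellow top, black plug end over the last 10 mm at +x; loose, about 0.14 kg, origin under its centre. At the start it stands in one of the rack's bays, its origin 8 mm above the bench, its x the same as the rack's x
- plug_yellow (a point): centre of the black plug end face of the yellow module (x = +30, z = 20 mm in its frame)
- tag_yellow: yellow job tag, 30 x 30 x 10 mm, loose on the tag board, origin under its centre
- module_orange: control module with an orange lid: box 60 (x) x 40 (y) x 40 (z) mm, grey body, orange top, black plug end over the last 10 mm at +x; loose, about 0.14 kg, origin under its centre. At the start it stands in one of the rack's bays, its origin 8 mm above the bench, its x the same as the rack's x
- plug_orange (a point): centre of the black plug end face of the orange module (x = +30, z = 20 mm in its frame)
- tag_orange: orange job tag, 30 x 30 x 10 mm, loose on the tag board, origin under its centre
Things that resemble listed ones, but are neither listed nor needed, are in the scene too. What is shaped like the module_orange but pink is not meant.

How it is judged:
By the outcome, as a careful person would: the job done as asked, in the order asked, and still so for the second after the job is handed in, with the robot touching nothing.
It also fails if it takes over 72 s, if anything falls off the work surface, if the arm or the gripper's body presses on something with over 40 N, if the wrist force passes 120 N, or if a joint passes its speed limit or range.

## Working session

There is one attempt and no reset: what is moved stays moved. The work goes in short steps, Python scripts to look and compute and a tool call to move; the robot and the scene stay as the last step left them, time stands still between calls to the robot, and variables do not carry over. Pictures are saved under pics/ and viewed, at most 12 in all, crops included, and the job is handed in when it is done.

Besides the shell and the picture viewer there is one more tool, called in YAML: its name, and indented under it one key for each argument. drive_tool: Moves the arm, as the interface text tells. Its arguments: {"type":"object","properties":{"series":{"type":"array","items":{"type":"array"}},"claw":{"type":"number"}},"required":["series"]}

```bash
mkdir -p pics; cat > h.py <<'E'
import numpy as np, cv2
from cell import robot
def grab(n):
    c=robot.read_camera(n); np.savez(f'{n}.npz',**{k:np.asarray(v) for k,v in c.items()}); return c
def load(n): return dict(np.load(f'{n}.npz'))
def pts(c):
    z=c['range_z']; v,u=np.mgrid[:z.shape[0],:z.shape[1]]
    P=np.stack([(u-c['cx'])/c['fx']*z,-(v-c['cy'])/c['fy']*z,-z],-1)
    E=c['extrinsics']; W=P@E[:3,:3].T+E[:3,3]; W[z==0]=np.nan; return W
def ray(c,u,v,h):
    d=np.array([(u-c['cx'])/c['fx'],-(v-c['cy'])/c['fy'],-1.]); E=c['extrinsics']; d=E[:3,:3]@d; o=E[:3,3]
    return o+d*(h-o[2])/d[2]
E
python3 - <<'E'
from h import *
for n in('top','side'):
    c=grab(n); cv2.imwrite(f'pics/{n}0.png',cv2.resize(c['frame'][:,:,::-1],(768,576)))
    print(n,[k for k in c],c['fx'],c['fy'],c['cx'],c['cy'],np.round(c['extrinsics'],3).tolist())
s=robot.get_state(); print(s)
E
```

```text
top ['frame', 'range_z', 'fx', 'fy', 'cx', 'cy', 'extrinsics'] 472.5462308823028 472.5462308823028 254.17325875920932 197.29348817102286 [[-0.004, 0.983, -0.182, 0.408], [-1.0, -0.006, -0.005, -0.017], [-0.006, 0.182, 0.983, 1.097], [0.0, 0.0, 0.0, 1.0]]
side ['frame', 'range_z', 'fx', 'fy', 'cx', 'cy', 'extrinsics'] 450.42903999010605 450.42903999010605 254.0219462231617 190.40191423707014 [[0.93, 0.176, -0.322, 0.249], [-0.366, 0.485, -0.794, -0.831], [0.016, 0.857, 0.515, 0.597], [0.0, 0.0, 0.0, 1.0]]
{'time_s': 0.1, 'qpos': array([ 6.23940880e+01,  1.64496072e+01,  9.04145219e+01,  2.12412031e-03,
        7.32583282e+01, -8.59352155e+00]), 'joint_velocities': array([-0.06126022, -0.11923615, -0.15654214,  0.0890516 , -0.03932875,
       -0.01654896]), 'joint_efforts': array([ 6.71840371e-04, -4.07295156e+01, -2.93699956e+01, -1.98250304e-04,
        3.44714783e-03, -3.50058649e-06]), 'tool_pos': array([0.21956212, 0.63764235, 0.2191701 ]), 'orientation': array([[-9.45444475e-01,  3.25781675e-01, -1.02184938e-03],
       [ 3.25783085e-01,  9.45442678e-01, -1.87751348e-03],
       [ 3.54440529e-04, -2.10798600e-03, -9.99997715e-01]]), 'wrist_force': array([-0.44319005,  0.40986718,  0.81264017]), 'ft_torque': array([-0.01586782,  0.04327498,  0.00078459]), 'grasp_force': 0.0, 'width': 1.002664019615529}
```

View pics/top0.png

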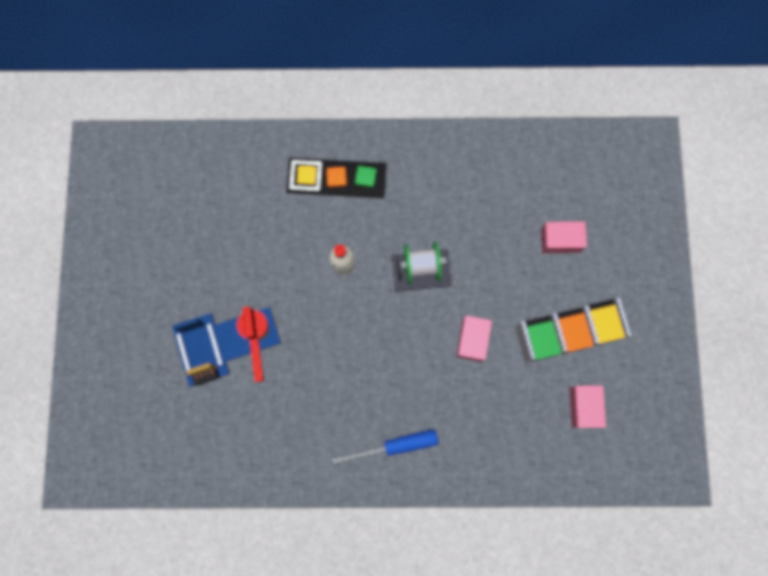

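View pics/side0.png

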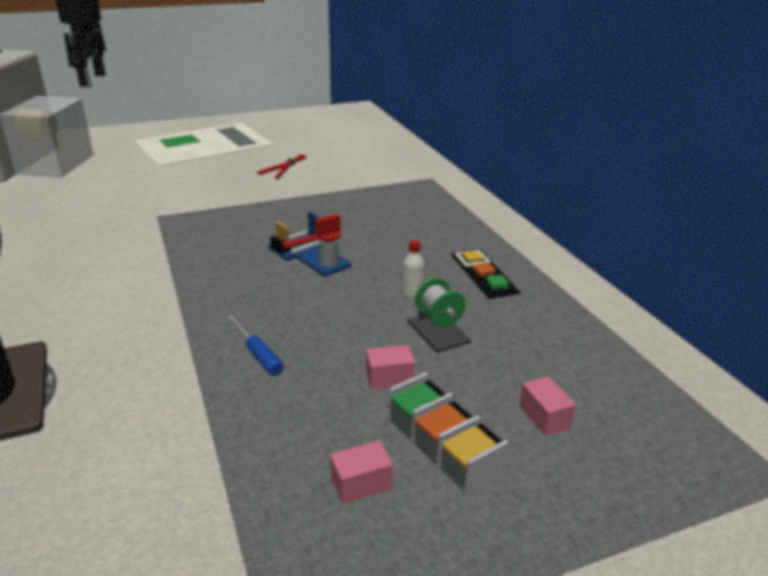

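The white-framed field (about 306,175 in the top picture) holds the yellow tag. These could be taken for the yellow module:
- yellow lid in the rack at (607,323)
- orange lid at (575,331)
- green lid at (543,339)
- pink boxes at (565,236), (475,338) and (590,406)
- yellow tag at (306,175)

I choose (607,323). Its black plug end points away from the robot. The nest's brass plate at (203,372) is on the near side, so the module needs a half turn and a regrasp.

```bash
cat > m.py <<'E'
from h import *
def mask(c,lo,hi,box):
    hsv=cv2.cvtColor(c['frame'],cv2.COLOR_RGB2HSV); m=cv2.inRange(hsv,lo,hi)
    k=np.zeros_like(m); x0,y0,x1,y1=box; k[y0:y1,x0:x1]=255; return m&k
def rect(c,m,h,big=True):
    cs,_=cv2.findContours(m,cv2.RETR_EXTERNAL,cv2.CHAIN_APPROX_NONE); q=max(cs,key=cv2.contourArea)
    P=np.array([ray(c,u,v,h)[:2] for u,v in q[:,0]])*1000
    r=cv2.minAreaRect(P.astype(np.float32)); b=cv2.boxPoints(r)
    M=cv2.moments(m,True); ce=ray(c,M['m10']/M['m00'],M['m01']/M['m00'],h)*1000
    return np.round(r[0],1),np.round(r[1],1),round(r[2],1),np.round(ce[:2],1),int((m>0).sum())
E
python3 - <<'E'
from m import *
t=load('top'); s=load('side')
for n,lo,hi in(('yel',(20,120,100),(32,255,255)),('org',(7,150,120),(18,255,255)),('grn',(50,120,60),(75,255,255))):
    print(n,rect(t,mask(t,lo,hi,(335,190,440,250)),.048), 'side',rect(s,mask(s,lo,hi,(250,240,350,330)),.048))
print('red',rect(t,mask(t,(0,150,100),(6,255,255),(140,190,200,260))|mask(t,(172,150,100),(180,255,255),(140,190,200,260)),.068))
print('brass',rect(t,mask(t,(10,100,60),(25,255,255),(110,235,155,262)),.058))
W=pts(t)
a=t['frame'][190:270,100:200]; b=t['frame'][190:250,335:430]
print(np.nanmedian(W[205:225,395:412],axis=(0,1)))
for nm,x in(('nest',a),('rack',b)):
    pass
x=np.vstack([cv2.resize(a[:,:,::-1],(700,560),interpolation=cv2.INTER_CUBIC)])
cv2.imwrite('pics/nest.png',x)
cv2.imwrite('pics/rack.png',cv2.resize(b[:,:,::-1],(760,480),interpolation=cv2.INTER_CUBIC))
E
```

```text
yel (array([ 559.9, -347.7]), array([52.5, 38.8]), 13.4, array([ 559.6, -347.6]), 406) side (array([ 558.4, -344.9]), array([54.6, 40.7]), 15.6, array([ 556.7, -343.6]), 475)
org (array([ 547.4, -300.1]), array([50.7, 37.3]), 13.7, array([ 547.1, -300.1]), 378) side (array([ 546.1, -298. ]), array([51.7, 38.5]), 14.4, array([ 544.3, -295.7]), 369)
grn (array([ 536.2, -251.9]), array([51.7, 37.4]), 13.5, array([ 535.9, -252. ]), 385) side (array([ 534. , -250.3]), array([56.7, 39.6]), 16.2, array([ 532.5, -248.2]), 340)
red (array([529.5, 180.1]), array([ 42.2, 105.6]), 89.7, array([541.9, 177.4]), 454)
brass (array([491.8, 254.7]), array([11. , 37.5]), 15.8, array([492.2, 254. ]), 72)
[ 0.56177854 -0.34349184  0.04800696]
```

View pics/nest.png

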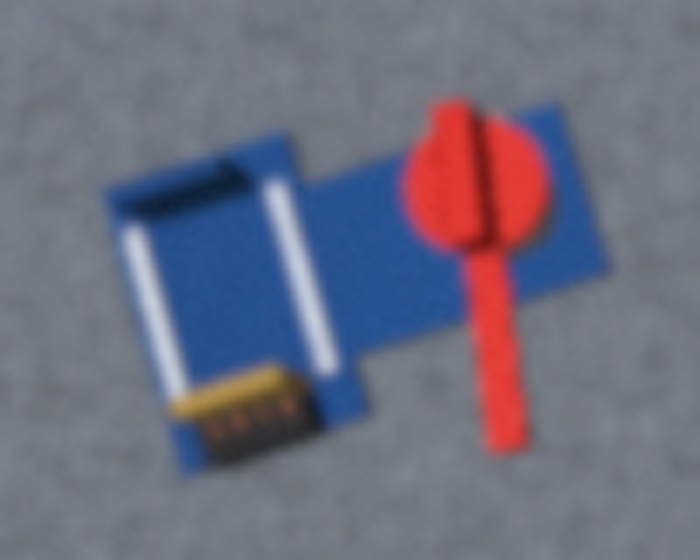

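View pics/rack.png

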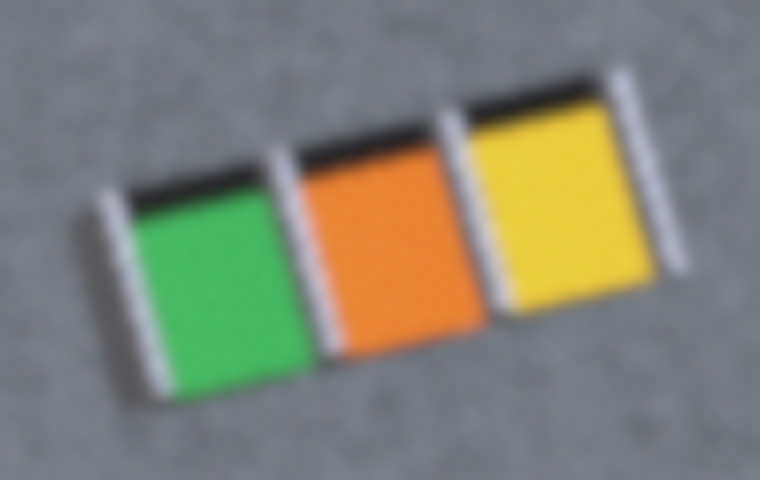

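The rack crop confirms the yellow lid at (560,205), with its plug towards world +x. In the nest crop the white lips are at (155,315) and (300,280), the brass plate at (230,390) and the knob bar at (460,170), pointing up the picture. Next I measure the nest and the clamp.

```bash
python3 - <<'E'
from m import *
t=load('top'); s=load('side')
m=mask(t,(0,0,165),(180,70,255),(112,215,152,255))
cs,_=cv2.findContours(m,cv2.RETR_EXTERNAL,cv2.CHAIN_APPROX_NONE)
C=[]
for q in cs:
    if cv2.contourArea(q)<10: continue
    k=np.zeros_like(m); cv2.drawContours(k,[q],-1,255,-1); r=rect(t,k,.015); print('lip',r)
# blue base at h=.010
b=mask(t,(105,120,30),(125,255,255),(105,200,195,265)); print('blue',rect(t,b,.010))
# pocket corners from crop: u=100+x/7-.5, v=190+y/7-.5
for n,x,y,h in (('lipL0',132,228,.015),('lipL1',178,398,.015),('lipR0',275,185,.015),('lipR1',325,370,.015),('brassA',172,408,.058),('brassB',280,370,.058),('brassInA',172,400,.058),('blueA',115,205,.058),('blueB',240,168,.058),('foot1',557,103,.01),('foot2',610,270,.01),('disc',478,182,.066),('bar0',455,103,.099),('bar1',470,243,.099),('armtip',508,448,.068)):
    print(n,np.round(ray(t,100+x/7-.5,190+y/7-.5,h)[:2]*1000,1))
W=pts(t)
print('depth z: barc',W[215,165],'disc',W[216,175])
mk=(W[...,2]>.05)&(W[...,2]<.064)&(W[...,0]<.6)&(W[...,1]>.2)&(W[...,1]<.32)
for lo,hi in((.4,.52),(.52,.6)):
    k=mk&(W[...,0]>lo)&(W[...,0]<hi); print('cheek',k.sum(),np.nanmean(W[k],0) if k.any() else '')
k=(W[...,2]>.088)&(W[...,0]>.45)&(W[...,0]<.62)&(W[...,1]>.1)&(W[...,1]<.25); print('bar',k.sum(),np.nanmean(W[k],0))
print(cv2.minAreaRect((W[k][:,:2]*1000).astype(np.float32)))
Ws=pts(s)
for nm,w in(('nestS',((Ws[...,2]>.05)&(Ws[...,2]<.066)&(Ws[...,0]>.45)&(Ws[...,0]<.62)&(Ws[...,1]>.22)&(Ws[...,1]<.31))),('barS',(Ws[...,2]>.088)&(Ws[...,0]>.45)&(Ws[...,0]<.62)&(Ws[...,1]>.1)&(Ws[...,1]<.25))):
    print(nm,w.sum(),Ws[w].mean(0))
E
```

```text
lip (array([523. , 294.3]), array([57. ,  7.5]), 18.3, array([522.8, 294.2]), 81)
lip (array([535.5, 246.4]), array([63.7,  6.9]), 17.9, array([535. , 246.3]), 84)
blue (array([538.7, 249.9]), array([105.3,  91.2]), 29.6, array([540.7, 241.5]), 1218)
lipL0 [551.9 303.4]
lipL1 [495.9 285.7]
lipR0 [566.  256.7]
lipR1 [504.8 237.9]
brassA [489.3 275.4]
brassB [501.  241.9]
brassInA [491.8 275.5]
blueA [553.6 296.5]
blueB [565.3 257.2]
foot1 [593.9 164.9]
foot2 [537.8 146. ]
disc [559.2 179.8]
bar0 [578.8 181.3]
bar1 [535.6 175.4]
armtip [475.6 167.7]
depth z: barc [0.55555146 0.17964502 0.09830943] disc [0.55827801 0.16421002 0.06395624]
cheek 56 [0.49381359 0.25744878 0.05669384]
cheek 59 [0.56129376 0.27793905 0.05732846]
bar 128 [0.55673191 0.17848436 0.09765641]
((557.447998046875, 179.13197326660156), (44.28965759277344, 12.819616317749023), 9.22842788696289)
nestS 65 [0.52190227 0.26753204 0.05642242]
barS 103 [0.55733236 0.17654825 0.09544269]
```

drive_tool:
  series:
    - [[30,-26,0],-0.7]
    - [[30,-26,0],-0.7]
    - [[30,-26,0],-0.7]
    - [[30,-26,0],-0.7]
    - [[30,-26,0],-0.7]
    - [[30,-26,0],-0.7]
    - [[30,-26,0],-0.7]
    - [[30,-26,0],-0.7]
    - [[30,-26,0],-0.7]
    - [[30,-26,0],-0.7]
  claw: -1

```text
time_s: 0.93
tool_pos: [0.5226, 0.3747, 0.2198]
orientation: [[-0.511, 0.86, 0.0], [0.86, 0.511, -0.001], [-0.001, -0.001, -1.0]]
wrist_force: [-0.4, -0.8, 0.1]
width: 0.997
grasp_force: 0.0
```

drive_tool:
  series:
    - [[4.5,-38,0],-0.3]
    - [[4.5,-38,0],-0.3]
    - [[4.5,-38,0],-0.3]
    - [[4.5,-38,0],-0.3]
    - [[4.5,-38,0],-0.3]
    - [[4.5,-38,0],-0.3]
    - [[4.5,-38,0],-0.3]
    - [[4.5,-38,0],-0.3]
    - [[4.5,-38,0],-0.3]
    - [[4.5,-38,0],-0.3]

```text
time_s: 1.77
tool_pos: [0.565, -0.0073, 0.2201]
orientation: [[-0.232, 0.973, -0.0], [0.973, 0.232, -0.002], [-0.002, -0.001, -1.0]]
wrist_force: [-0.3, -0.4, -0.5]
width: 1.001
grasp_force: 0.0
```

drive_tool:
  series:
    - [[0,-34.4,-6],0]
    - [[0,-34.4,-6],0]
    - [[0,-34.4,-6],0]
    - [[0,-34.4,-6],0]
    - [[0,-34.4,-6],0]
    - [[0,-34.4,-6],0]
    - [[0,-34.4,-6],0]
    - [[0,-34.4,-6],0]
    - [[0,-34.4,-6],0]
    - [[0,-34.4,-6],0]

```text
time_s: 2.6
tool_pos: [0.5637, -0.3488, 0.1585]
orientation: [[-0.233, 0.973, -0.002], [0.973, 0.233, 0.001], [0.001, -0.002, -1.0]]
wrist_force: [-0.8, 0.4, -0.3]
width: 1.002
grasp_force: 0.0
```

drive_tool:
  series:
    - [[0,0,-2],0]
    - [[0,0,-4],0]
    - [[0,0,-6],0]
    - [[0,0,-8],0]
    - [[0,0,-9.5],0]
    - [[0,0,-10.8],0]
    - [[0,0,-11.8],0]
    - [[0,0,-12.5],0]
    - [[0,0,-13],0]
    - [[0,0,-13],0]

```text
time_s: 3.43
tool_pos: [0.5646, -0.3455, 0.0296]
orientation: [[-0.237, 0.972, -0.001], [0.972, 0.237, 0.001], [0.001, -0.001, -1.0]]
wrist_force: [0.3, 1.0, -0.3]
width: 0.997
grasp_force: 0.0
```

```bash
python3 - <<'E'
from h import *
print(robot.get_state()['wrist_force'],robot.get_state()['tool_pos'])
t=grab('top');s=grab('side')
a=cv2.resize(t['frame'][180:270,320:440],(600,450),interpolation=3)
cv2.imwrite('pics/g1.png',cv2.resize(s['frame'][200:340,220:390],(728,600))[:,:,::-1])
E
```

```text
[ 0.32848759  0.97672397 -0.27976581] [ 0.56460544 -0.34546267  0.02964242]
```

View pics/g1.png

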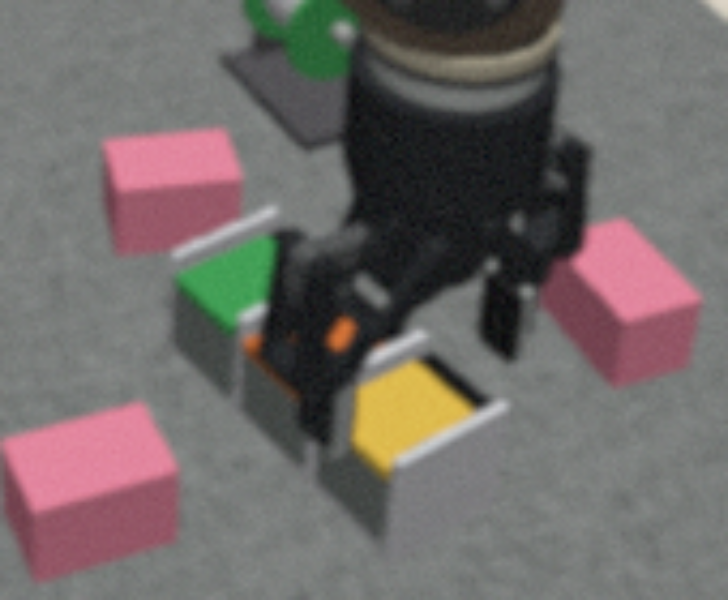

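The side view shows the near finger at (320,420) and the far one at (505,330), straddling the yellow module's ends. The other bays are clear. I'll close on it.

drive_tool:
  series:
    - [[0,0,0],0]
    - [[0,0,0],0]
    - [[0,0,0],0]
    - [[0,0,0],0]
    - [[0,0,0],0]
    - [[0,0,0],0]
    - [[0,0,0],0]
    - [[0,0,0],0]
    - [[0,0,0],0]
    - [[0,0,0],0]
  claw: 1

```text
time_s: 4.37
tool_pos: [0.5661, -0.3462, 0.0324]
orientation: [[-0.238, 0.971, 0.002], [0.971, 0.238, -0.002], [-0.003, 0.002, -1.0]]
wrist_force: [1.3, -0.1, -0.7]
width: -0.0
grasp_force: 0.0
```

```bash
python3 - <<'E'
from h import *
t=grab('top');s=grab('side'); st=robot.get_state(); print(st['width'],st['grasp_force'],st['tool_pos'],st['wrist_force'])
a=cv2.resize(t['frame'][170:280,310:450],(400,314)); b=cv2.resize(s['frame'][200:340,220:390],(400,330))
c=np.zeros((330,800,3),np.uint8); c[:314,:400]=a; c[:,400:]=b
cv2.imwrite('pics/g2.png',c[:,:,::-1])
E
```

```text
-0.00022278638799687607 1.1854389868676662 [ 0.56418496 -0.34547571  0.02980609] [1.86028796 0.70088439 1.86407356]
```

View pics/g2.png

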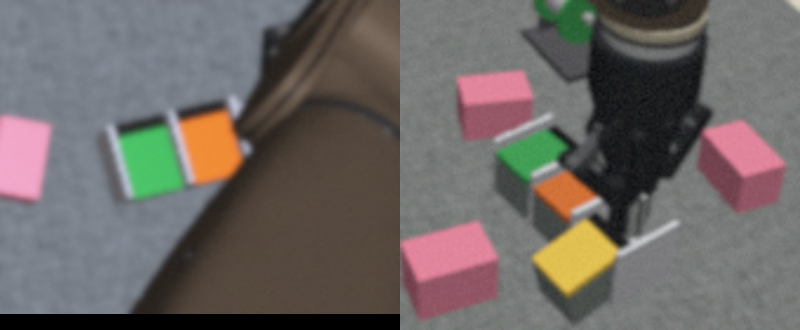

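The module was pushed out of the bay towards the robot: in the side half of the picture the yellow lid is at (575,262), outside the rack, and the fingers are shut on nothing. I'll lift clear and measure again.

drive_tool:
  series:
    - [[0,0,1],0]
    - [[0,0,2.5],0]
    - [[0,0,5],0]
    - [[0,0,8],0]
    - [[0,0,12],0]
    - [[0,0,15],0]
    - [[2,6,17],0]
    - [[4,10,17],0]
    - [[6,14,17],0]
    - [[6,14,17],0]

```text
time_s: 5.3
tool_pos: [0.6257, -0.2036, 0.2028]
orientation: [[-0.237, 0.972, 0.002], [0.972, 0.237, -0.0], [-0.001, 0.002, -1.0]]
wrist_force: [0.1, -0.6, -0.4]
width: -0.0
grasp_force: 0.0
```

```bash
python3 - <<'E'
from m import *
t=grab('top');s=grab('side'); st=robot.get_state(); print(st['tool_pos'])
a=cv2.resize(t['frame'][170:290,310:450],(400,343)); b=cv2.resize(s['frame'][200:340,220:390],(400,330))
c=np.zeros((343,800,3),np.uint8); c[:,:400]=a; c[:330,400:]=b
cv2.imwrite('pics/g3.png',c[:,:,::-1])
lo,hi=(20,120,80),(32,255,255)
for n,c,box in(('top',t,(300,180,460,300)),('side',s,(220,220,400,384))):
    m=mask(c,lo,hi,box); W=pts(c); print(n,m.astype(bool).sum(), np.round(np.nanpercentile(W[m>0],[5,50,95],axis=0),4).tolist(), rect(c,m,.04))
for n,lo,hi in(('org',(7,150,120),(18,255,255)),('grn',(50,120,60),(75,255,255))):
    print(n,rect(t,mask(t,lo,hi,(335,190,440,250)),.048))
E
```

```text
[ 0.62626428 -0.20188107  0.20213219]
top 442 [[0.4962, -0.375, 0.0374], [0.5198, -0.3554, 0.0441], [0.5421, -0.3374, 0.0512]] (array([ 520.4, -356.6]), array([54.4, 43.2]), 9.2, array([ 519.8, -357.2]), 442)
side 696 [[0.496, -0.3767, 0.0374], [0.5181, -0.3571, 0.0449], [0.5401, -0.336, 0.0509]] (array([ 521.2, -351.8]), array([65.8, 45.2]), 21.2, array([ 519.9, -353.1]), 696)
org (array([ 532.1, -318.5]), array([ 6.7, 11.3]), 86.7, array([ 531.6, -319. ]), 19)Traceback (most recent call last):
  File "<stdin>", line 10, in <module>
  File "m.py", line 6, in rect
    cs,_=cv2.findContours(m,cv2.RETR_EXTERNAL,cv2.CHAIN_APPROX_NONE); q=max(cs,key=cv2.contourArea)
                                                                        ~~~^^^^^^^^^^^^^^^^^^^^^^^^
ValueError: max() iterable argument is empty
```

View pics/g3.png

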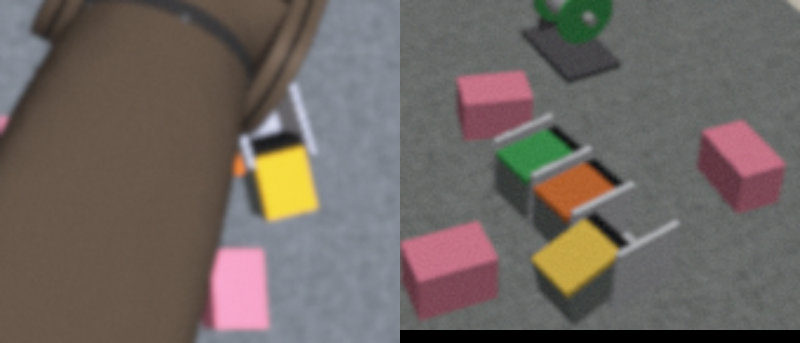

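```bash
cat >> h.py <<'E'
def proj(c,P):
    E=c['extrinsics']; p=E[:3,:3].T@(np.array(P)-E[:3,3]); return np.array([c['cx']+c['fx']*p[0]/-p[2], c['cy']-c['fy']*p[1]/-p[2]])
E
python3 - <<'E'
from m import *
s=load('side'); t=load('top')
f=lambda P:np.round((proj(s,P)-[220,200])*4.285).astype(int)
T=np.array([.5646,-.3455,0]); y=np.array([.972,.237,0]); x=np.array([-.237,.972,0])
for d in(-.0425,-.057,.0425,.057): print('finger',d,f(T+d*y+[0,0,.026]),f(T+d*y+[0,0,.013]))
for d in(-.030,.030):
    for e in(-.02,.02): print('mod',d,e,f(T+d*y+e*x+[0,0,.048]),f(T+d*y+e*x+[0,0,.008]))
# module now: plane fit on lid & corners
for n,c,box in(('top',t,(300,180,460,300)),('side',s,(220,220,400,384))):
    m=cv2.erode(mask(c,(20,120,80),(32,255,255),box),np.ones((3,3))); W=pts(c)[m>0]; A=np.c_[W[:,:2]-W[:,:2].mean(0),np.ones(len(W))]
    print(n,np.linalg.lstsq(A,W[:,2],rcond=None)[0],W.mean(0), cv2.minAreaRect((W[:,:2]*1000).astype(np.float32)))
E
```

```text
finger -0.0425 [327 494] [325 517]
finger -0.057 [298 510] [297 533]
finger 0.0425 [484 407] [481 430]
finger 0.057 [510 393] [506 416]
mod -0.03 -0.02 [389 471] [381 544]
mod -0.03 0.02 [323 410] [316 482]
mod 0.03 -0.02 [503 409] [492 480]
mod 0.03 0.02 [434 351] [426 422]
 ** On entry to DLASCL parameter number  4 had an illegal value
 ** On entry to DLASCL parameter number  4 had an illegal valueTraceback (most recent call last):
  File "<stdin>", line 11, in <module>
    x, resids, rank, s = _umath_linalg.lstsq(a, b, rcond,
                         ~~~~~~~~~~~~~~~~~~~^^^^^^^^^^^^^
                                             signature=signature)
                                             ^^^^^^^^^^^^^^^^^^^^
    raise LinAlgError("SVD did not converge in Linear Least Squares")
numpy.linalg.LinAlgError: SVD did not converge in Linear Least Squares
```

```bash
cat > tip.py <<'E'
from m import *
s=grab('side'); T=robot.get_state()['tool_pos']; print('T',T)
W=pts(s); d=W-T
k=(np.abs(d[...,0])<.07)&(np.abs(d[...,1])<.06)&(W[...,2]>.11)
print(k.sum(),'lowest z rel TCP',np.sort(d[k][:,2])[:12:3]*1000)
q=k&(d[...,2]<np.sort(d[k][:,2])[0]+.012); print(np.round(d[q].mean(0)*1000,1), np.round(d[q].min(0)*1000),np.round(d[q].max(0)*1000))
E
python3 tip.py
python3 - <<'E'
from m import *
t=load('top');s=load('side')
for n,c,box in(('top',t,(300,180,460,300)),('side',s,(220,220,400,384))):
    m=cv2.erode(mask(c,(20,120,80),(32,255,255),box),np.ones((3,3))); W=pts(c)[m>0]; W=W[~np.isnan(W[:,0])]; A=np.c_[W[:,:2]-W[:,:2].mean(0),np.ones(len(W))]
    print(n,np.linalg.lstsq(A,W[:,2],rcond=None)[0],W.mean(0), cv2.minAreaRect((W[:,:2]*1000).astype(np.float32)))
E
```

```text
T [ 0.62539073 -0.20402073  0.2016331 ]
7460 lowest z rel TCP [12.56656242 13.8199631  14.15272054 14.78367612]
[-2.7 -3.9 19.4] [-13. -10.  13.] [11.  9. 25.]
top [0.23423495 0.05219272 0.04460451] [ 0.51935813 -0.3555875   0.04460451] ((519.6411743164062, -355.0328063964844), (46.34619140625, 39.00967788696289), 13.735727310180664)
side [0.23024849 0.04498705 0.04506184] [ 0.51761203 -0.35715032  0.04506184] ((518.1439208984375, -356.225341796875), (48.001304626464844, 42.49800109863281), 13.220620155334473)
```

drive_tool:
  series:
    - [[0,4,0],0]
    - [[0,4,0],0]
    - [[0,4,0],0]
    - [[0,4,0],0]
    - [[0,4,0],0]
    - [[0,4,0],0]
    - [[0,4,0],0]
    - [[0,4,0],0]
  claw: -1

```text
time_s: 6.12
tool_pos: [0.6247, -0.1666, 0.2004]
orientation: [[-0.236, 0.972, -0.0], [0.972, 0.236, -0.0], [-0.0, -0.0, -1.0]]
wrist_force: [0.9, 0.1, -0.9]
width: 1.001
grasp_force: 0.0
```

```bash
python3 tip.py
```

```text
T [ 0.62476106 -0.16644299  0.20037248]
7024 lowest z rel TCP [24.60095517 25.96786871 26.555247   26.67478907]
[ 4.  -2.  31.3] [-55. -22.  25.] [55. 23. 36.]
```

The depth reading shows the fingertips about 30 mm higher than the stated tool frame implies: 13 mm above the reported TCP when shut and 26 mm above it when open. So that first close only caught the lid edge. From here I aim 30 mm lower.

The module now sits partly out of its bay, tilted about 13° with the same yaw. I'll grip it across its sides outside the walls.

drive_tool:
  series:
    - [[-2,-4,0],-0.12]
    - [[-4,-7,0],-0.24]
    - [[-6,-10,0],-0.36]
    - [[-8,-13,0],-0.48]
    - [[-10,-16,0],-0.6]
    - [[-10.9,-19.1,0],-0.72]
    - [[-10.9,-19.1,0],-0.84]
    - [[-10.9,-19.1,0],-0.96]
    - [[-10.9,-19.1,0],-1.08]
    - [[-10.9,-19.1,0],-1.2]

```text
time_s: 7.0
tool_pos: [0.5155, -0.3574, 0.2004]
orientation: [[0.824, 0.567, -0.0], [0.567, -0.824, 0.0], [0.0, -0.0, -1.0]]
wrist_force: [0.4, 0.0, -0.6]
width: 0.998
grasp_force: 0.0
```

drive_tool:
  series:
    - [[0,0,-1],-0.12]
    - [[0,0,-2],-0.24]
    - [[0,0,-4],-0.371]
    - [[0,0,-7],-0.371]
    - [[0,0,-9],-0.371]
    - [[0,0,-10],-0.371]
    - [[0,0,-10],-0.371]
    - [[0,0,-10],-0.371]

```text
time_s: 7.67
tool_pos: [0.5159, -0.357, 0.1006]
orientation: [[0.972, 0.237, -0.0], [0.237, -0.972, 0.0], [-0.0, -0.0, -1.0]]
wrist_force: [-0.1, 0.0, 0.8]
width: 1.002
grasp_force: 0.0
```

```bash
cat > tip.py <<'E'
from m import *
s=grab('side'); T=robot.get_state()['tool_pos']; print('T',T,robot.get_state()['orientation'][:,1])
W=pts(s); d=W-T
k=(np.abs(d[...,0])<.07)&(np.abs(d[...,1])<.08)&(d[...,2]>.015)&(W[...,2]>.06)
for sg in(1,-1):
    q=k&(sg*d[...,1]>.015); lo=np.sort(d[q][:,2])[3]; q&=d[...,2]<lo+.012
    print(sg,q.sum(),'lowz',lo*1000,np.round(d[q].mean(0)*1000,1),np.round(d[q].min(0)*1000),np.round(d[q].max(0)*1000))
E
python3 tip.py
```

```text
T [ 0.5165805  -0.35755673  0.10183168] [ 0.23658389 -0.97160927  0.00186604]
1 74 lowz 24.428628556313086 [-12.   43.6  30.2] [-22.  41.  24.] [ 1. 54. 36.]
-1 69 lowz 25.544252667287132 [  5.9 -48.9  33.1] [ -1. -55.  25.] [ 20. -42.  37.]
```

drive_tool:
  series:
    - [[0,0,-2],0]
    - [[0,0,-4],0]
    - [[0,0,-6],0]
    - [[0,0,-8],0]
    - [[0,0,-9.3],0]
    - [[0,0,-10.2],0]
    - [[0,0,-10.8],0]
    - [[0,0,-10.8],0]

```text
time_s: 8.38
tool_pos: [0.5158, -0.3568, -0.0079]
orientation: [[0.972, 0.237, -0.0], [0.237, -0.972, 0.0], [-0.0, -0.0, -1.0]]
wrist_force: [-0.4, 0.8, -0.0]
width: 0.997
grasp_force: 0.0
```

drive_tool:
  series:
    - [[0,0,0],0]
    - [[0,0,0],0]
    - [[0,0,0],0]
    - [[0,0,0],0]
    - [[0,0,0],0]
    - [[0,0,0],0]
    - [[0,0,0],0]
    - [[0,0,0],0]
  claw: 1

```text
time_s: 9.05
tool_pos: [0.5164, -0.3574, -0.0064]
orientation: [[0.972, 0.237, 0.001], [0.237, -0.972, -0.001], [0.001, 0.001, -1.0]]
wrist_force: [-0.8, 0.7, 6.2]
width: 0.463
grasp_force: 60.1
```

Gripped: 39 mm opening at 60 N. Lifting straight up, then carrying to a free spot near (0.51, 0.01).

drive_tool:
  series:
    - [[0,0,0.5],0]
    - [[0,0,1.2],0]
    - [[0,0,2.2],0]
    - [[0,0,3.5],0]
    - [[0,0,5],0]
    - [[0,0,7],0]
    - [[0,0,9],0]
    - [[0,0,11],0]
    - [[0,0,12],0]
    - [[0,0,12],0]

```text
time_s: 9.88
tool_pos: [0.5176, -0.3584, 0.1168]
orientation: [[0.972, 0.237, 0.005], [0.237, -0.972, -0.005], [0.004, 0.006, -1.0]]
wrist_force: [0.9, -0.5, -1.2]
width: 0.461
grasp_force: 60.5
```

drive_tool:
  series:
    - [[0,1,0],0.05]
    - [[0,3,0],0.15]
    - [[0,6,0],0.27]
    - [[0,9.5,0],0.39]
    - [[0,13,0],0.51]
    - [[0,16.5,0],0.63]
    - [[0,20,0],0.75]
    - [[0,23.5,0],0.87]
    - [[0,27,0],0.99]
    - [[0,30,0],1.1]

```text
time_s: 10.72
tool_pos: [0.5145, -0.0544, 0.1112]
orientation: [[0.224, 0.975, -0.002], [0.975, -0.224, 0.001], [0.001, -0.002, -1.0]]
wrist_force: [-0.5, -0.1, -2.2]
width: 0.464
grasp_force: 60.5
```

drive_tool:
  series:
    - [[0,2.5,0],0.11]
    - [[0,4.5,0],0.22]
    - [[0,6,0],0.32]
    - [[0,6.7,0],0.4]
    - [[0,6.7,0],0.45]
    - [[0,6.7,0],0.471]
    - [[0,6.7,0],0.471]
    - [[0,6.7,0],0.471]

```text
time_s: 11.38
tool_pos: [0.5154, 0.01, 0.1118]
orientation: [[-0.235, 0.972, -0.001], [0.972, 0.235, 0.0], [0.0, -0.001, -1.0]]
wrist_force: [0.5, -0.2, -1.3]
width: 0.46
grasp_force: 60.5
```

```bash
python3 - <<'E'
from m import *
t=grab('top');s=grab('side'); st=robot.get_state(); print(st['tool_pos'],st['width'],st['wrist_force'])
for n,lo,hi in(('org',(7,150,120),(18,255,255)),('grn',(50,120,60),(75,255,255))):
    print(n,rect(t,mask(t,lo,hi,(335,190,440,250)),.048))
u,v=proj(s,st['tool_pos']+[0,0,.03]).astype(int); print(u,v); T=st['tool_pos']
W=pts(s); m=mask(s,(20,110,60),(34,255,255),(u-70,v-70,u+70,v+70)); P=W[m>0]; P=P[~np.isnan(P[:,0])]; print(len(P),np.percentile(P,[3,50,97],axis=0)*1000)
cv2.imwrite('pics/g4.png',cv2.resize(s['frame'][max(v-80,0):v+80,u-90:u+90],(675,600))[:,:,::-1])
E
```

```text
[0.51566063 0.00986505 0.11211905] 0.4629033474413956 [-0.36727312  0.52196141 -1.5912751 ]
org (array([ 547.7, -300.1]), array([51.3, 37.1]), 13.5, array([ 547.4, -300.1]), 381)
grn (array([ 536.2, -251.8]), array([51.7, 37.2]), 13.5, array([ 535.8, -251.9]), 383)
223 160
297 [[491.04649158 -13.81745169  42.54634206]
 [516.37586589   3.58676074 161.68346596]
 [537.50532947 263.33197462 184.01627442]]
```

View pics/g4.png

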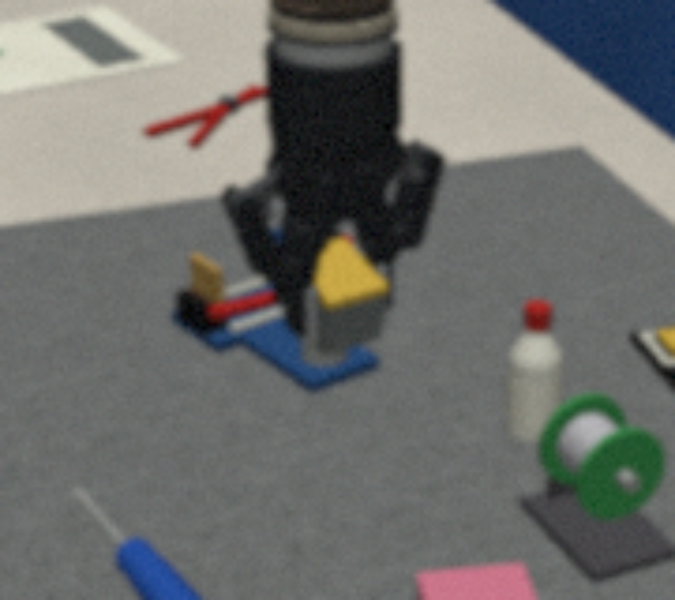

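The module hangs between the fingers at (345,300), its near end drooping by about 14°; green and orange have not moved. I'll set it down gently on the bench so it levels.

drive_tool:
  series:
    - [[0,0,-1],0]
    - [[0,0,-3],0]
    - [[0,0,-5.5],0]
    - [[0,0,-8],0]
    - [[0,0,-9.7],0]
    - [[0,0,-10.7],0]
    - [[0,0,-11.3],0]
    - [[0,0,-11.7],0]
    - [[0,0,-12],0]
    - [[0,0,-12],0]

```text
time_s: 12.32
tool_pos: [0.5168, 0.01, -0.0064]
orientation: [[-0.237, 0.972, 0.001], [0.972, 0.237, -0.0], [-0.001, 0.001, -1.0]]
wrist_force: [-1.0, 0.6, -0.4]
width: 0.461
grasp_force: 60.8
```

drive_tool:
  series:
    - [[0,0,-0.1],0]
    - [[0,0,-0.2],0]
    - [[0,0,-0.3],0]
    - [[0,0,-0.4],0]
    - [[0,0,-0.4],0]

```text
time_s: 12.73
tool_pos: [0.5172, 0.01, -0.0068]
orientation: [[-0.237, 0.971, -0.001], [0.971, 0.237, -0.0], [-0.0, -0.001, -1.0]]
wrist_force: [-11.0, 1.5, 24.4]
width: 0.461
grasp_force: 63.8
```

drive_tool:
  series:
    - [[0,0,0.3],0]
    - [[0,0,0.3],0]
    - [[0,0,0.3],0]

```text
time_s: 12.98
tool_pos: [0.5179, 0.0099, -0.0066]
orientation: [[-0.237, 0.972, 0.004], [0.972, 0.237, -0.001], [-0.002, 0.004, -1.0]]
wrist_force: [-1.3, 1.6, 8.2]
width: 0.464
grasp_force: 61.4
```

drive_tool:
  series:
    - [[0,0,0],0]
    - [[0,0,0],0]
    - [[0,0,0],0]
    - [[0,0,0],0]
    - [[0,0,0],0]
    - [[0,0,0],0]
    - [[0,0,0],0]
    - [[0,0,0],0]
  claw: -1

```text
time_s: 13.65
tool_pos: [0.5158, 0.0102, -0.0087]
orientation: [[-0.237, 0.972, -0.0], [0.972, 0.237, 0.0], [0.0, -0.0, -1.0]]
wrist_force: [0.8, 0.2, 0.1]
width: 0.998
grasp_force: 0.0
```

drive_tool:
  series:
    - [[0,0,1],0]
    - [[0,0,3],0]
    - [[0,0,6],0]
    - [[0,0,9],0]
    - [[0,0,12],0]
    - [[-1,-4,14],0]
    - [[-3,-8,16],0]
    - [[-5,-12,16],0]
    - [[-5,-16,16],0]
    - [[-5,-18,16],0]

```text
time_s: 14.48
tool_pos: [0.4651, -0.1723, 0.1534]
orientation: [[-0.236, 0.972, 0.003], [0.972, 0.236, -0.002], [-0.003, 0.002, -1.0]]
wrist_force: [0.1, 0.3, -1.0]
width: 1.002
grasp_force: 0.0
```

```bash
cat > lid.py <<'E'
from m import *
t=grab('top');s=grab('side'); st=robot.get_state(); print(st['tool_pos'])
for n,c in(('top',t),('side',s)):
    u,v=proj(c,[.515,.01,.04]).astype(int)
    m=mask(c,(20,110,60),(34,255,255),(u-35,v-35,u+35,v+35)); W=pts(c)[cv2.erode(m,np.ones((3,3)))>0]; W=W[~np.isnan(W[:,0])]
    if not len(W): print(n,'none'); continue
    A=np.c_[W[:,:2]-W[:,:2].mean(0),np.ones(len(W))]
    print(n,rect(c,m,.04),np.round(np.linalg.lstsq(A,W[:,2],rcond=None)[0],3),np.round(W.mean(0)*1000,1))
E
python3 lid.py
```

```text
[ 0.46583565 -0.17398322  0.15318324]
top (array([514.6,  22.8]), array([40.9, 52.2]), 13.8, array([514.5,  22.7]), 430) [-0.001 -0.003  0.04 ] [514.6  22.8  39.6]
side (array([513.9,  22.5]), array([44.9, 62. ]), 13.0, array([514.2,  21.3]), 263) [-0.006  0.     0.041] [513.6  20.3  40.9]
```

The module lies flat, with its centre at about (513, 27) mm and yaw 103.7°. I'll regrasp it centred and slightly higher, so the fingertips clear the nest lips.

drive_tool:
  series:
    - [[1,4,0],0]
    - [[2,8,0],0]
    - [[3,12,0],0]
    - [[4,16,0],0]
    - [[4.7,19.7,0],0]
    - [[4.7,19.7,-3],0]
    - [[4.7,19.7,-6],0]
    - [[4.7,19.7,-9],0]
    - [[4.7,19.7,-11.5],0]
    - [[4.7,19.7,-13.5],0]

```text
time_s: 15.42
tool_pos: [0.5115, 0.0284, 0.0147]
orientation: [[-0.238, 0.971, -0.002], [0.971, 0.238, 0.001], [0.001, -0.002, -1.0]]
wrist_force: [0.9, 1.0, 0.4]
width: 1.001
grasp_force: 0.0
```

drive_tool:
  series:
    - [[0,0,-1],0]
    - [[0,0,-1.6],0]
    - [[0,0,-2],0]
    - [[0,0,-2],0]

```text
time_s: 15.75
tool_pos: [0.5132, 0.0273, -0.0032]
orientation: [[-0.237, 0.972, 0.001], [0.972, 0.237, -0.0], [-0.0, 0.001, -1.0]]
wrist_force: [0.6, 0.2, -0.3]
width: 1.001
grasp_force: 0.0
```

drive_tool:
  series:
    - [[0,0,0],0]
    - [[0,0,0],0]
    - [[0,0,0],0]
    - [[0,0,0],0]
    - [[0,0,0],0]
    - [[0,0,0],0]
    - [[0,0,0],0]
    - [[0,0,0],0]
  claw: 1

```text
time_s: 16.42
tool_pos: [0.514, 0.027, -0.0025]
orientation: [[-0.237, 0.972, 0.002], [0.972, 0.237, -0.0], [-0.001, 0.002, -1.0]]
wrist_force: [-1.2, 0.3, 5.9]
width: 0.46
grasp_force: 62.1
```

drive_tool:
  series:
    - [[0,0,0.5],0]
    - [[0,0,1.5],0]
    - [[0,0,3],0]
    - [[0,0,5],0]
    - [[0,0,7.5],0]
    - [[0,0,10],0]
    - [[0,0,12],0.03]
    - [[0,0,13],0.1]
    - [[0,0,13],0.2]
    - [[0,0,13],0.3]

```text
time_s: 17.25
tool_pos: [0.5128, 0.0272, 0.1277]
orientation: [[-0.518, 0.856, 0.001], [0.856, 0.518, -0.0], [-0.001, 0.001, -1.0]]
wrist_force: [-0.9, 0.7, -1.8]
width: 0.456
grasp_force: 61.4
```

drive_tool:
  series:
    - [[0.1,1,1],0.1]
    - [[0.2,3,1],0.22]
    - [[0.4,6,1],0.34]
    - [[0.6,9,1],0.46]
    - [[0.8,12,1],0.58]
    - [[1,15,1],0.7]
    - [[1.2,18,1],0.82]
    - [[1.4,21,1],0.94]
    - [[1.5,23,1],1.06]
    - [[1.5,24.2,1],1.16]

```text
time_s: 18.08
tool_pos: [0.5268, 0.2713, 0.1361]
orientation: [[-0.991, -0.135, -0.001], [-0.135, 0.991, 0.0], [0.001, 0.0, -1.0]]
wrist_force: [-0.6, -0.3, -1.7]
width: 0.458
grasp_force: 61.4
```

drive_tool:
  series:
    - [[0,0,-1],0.08]
    - [[0,0,-2],0.14]
    - [[0,0,-3],0.18]
    - [[0,0,-4],0.18]
    - [[0,0,-4.5],0.18]
    - [[0,0,-5],0.18]
    - [[0,0,-5],0.18]
    - [[0,0,-5],0.18]

```text
time_s: 18.75
tool_pos: [0.5278, 0.2691, 0.0864]
orientation: [[-0.953, -0.303, -0.0], [-0.303, 0.953, -0.0], [0.0, -0.0, -1.0]]
wrist_force: [-0.3, -0.1, -1.4]
width: 0.456
grasp_force: 61.4
```

```bash
python3 - <<'E'
from m import *
t=grab('top');s=grab('side'); st=robot.get_state(); print(st['tool_pos'],st['orientation'][:,1])
T=st['tool_pos']; h=T[2]+.004+.04
f=[]
for n,c in(('top',t),('side',s)):
    u,v=proj(c,[T[0],T[1],h]).astype(int); f.append(c['frame'][v-37:v+38,u-50:u+50])
    m=mask(c,(20,110,60),(34,255,255),(u-35,v-35,u+35,v+35)); W=pts(c)[cv2.erode(m,np.ones((3,3)))>0]; W=W[~np.isnan(W[:,0])&(W[:,2]>.09)]
    print(n,len(W),np.round(W.mean(0)*1000,1) if len(W) else'')
cv2.imwrite('pics/n1.png',np.hstack([cv2.resize(x,(400,300),interpolation=3) for x in f])[:,:,::-1])
E
```

```text
[0.52835491 0.26926657 0.08715439] [-3.02983832e-01  9.52995696e-01  1.37799381e-05]
top 39 [514.5 245.  158.4]
side 37 [520.8 270.8 130.3]
```

View pics/n1.png

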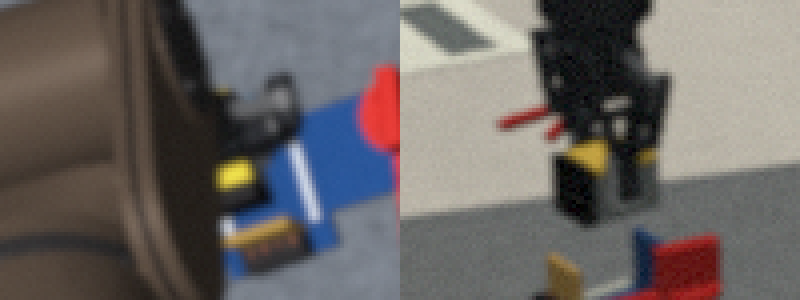

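```bash
python3 - <<'E'
from m import *
s=load('side');t=load('top'); T=np.array([.52835,.26927,.08715]); h=T[2]+.044
a=np.radians(17.7); X=np.array([np.cos(a),np.sin(a),0]); Y=np.array([-X[1],X[0],0])
for c,off,n in((s,400,'side'),(t,0,'top')):
    u,v=proj(c,T*[1,1,0]+[0,0,h]).astype(int); g=lambda P:np.round((proj(c,P)-[u-50,v-37])*4+[off,0]).astype(int)
    C=T*[1,1,0]; print(n)
    for x in(-.03,.03):
        for y in(-.02,.02): print('mod',x,y,'top',g(C+x*X+y*Y+[0,0,h]),'bot',g(C+x*X+y*Y+[0,0,h-.04]))
    N=np.array([.528,.2695,0])
    for x in(-.0385,-.0325,.0325,.0385): print('cheek',x,[g(N+x*X+y*Y+[0,0,.058]).tolist() for y in(-.018,.018)])
    print('lipR',[g(N+x*X-.0245*Y+[0,0,.015]).tolist() for x in(-.0325,.0325)])
E
```

```text
side
mod -0.03 -0.02 top [580 172] bot [584 228]
mod -0.03 0.02 top [548 153] bot [552 208]
mod 0.03 -0.02 top [656 150] bot [658 205]
mod 0.03 0.02 top [623 132] bot [626 187]
cheek -0.0385 [[573, 275], [545, 256]]
cheek -0.0325 [[581, 273], [552, 254]]
cheek 0.0325 [[661, 247], [631, 230]]
cheek 0.0385 [[668, 245], [639, 228]]
lipR [[589, 333], [668, 306]]
top
mod -0.03 -0.02 top [253 195] bot [273 203]
mod -0.03 0.02 top [178 219] bot [200 226]
mod 0.03 -0.02 top [223  85] bot [243  97]
mod 0.03 0.02 top [148 109] bot [171 120]
cheek -0.0385 [[288, 225], [225, 245]]
cheek -0.0325 [[285, 215], [222, 235]]
cheek 0.0325 [[254, 104], [192, 123]]
cheek 0.0385 [[251, 93], [189, 113]]
lipR [[314, 218], [284, 111]]
```

The plug end (dark, side crop (575,190)) is on the brass side, and module and nest line up with the projections to within 2 mm. Lowering slowly.

drive_tool:
  series:
    - [[0,0,-0.8],0]
    - [[0,0,-1.6],0]
    - [[0,0,-2.4],0]
    - [[0,0,-3],0]
    - [[0,0,-3.5],0]
    - [[0,0,-4],0]
    - [[0,0,-4.5],0]
    - [[0,0,-5],0]
    - [[0,0,-5.5],0]
    - [[0,0,-5.5],0]

```text
time_s: 19.68
tool_pos: [0.527, 0.2689, 0.0301]
orientation: [[-0.953, -0.303, -0.002], [-0.303, 0.953, -0.001], [0.002, -0.0, -1.0]]
wrist_force: [-0.3, 0.4, -1.3]
width: 0.459
grasp_force: 61.4
```

drive_tool:
  series:
    - [[0,0,-0.3],0]
    - [[0,0,-0.6],0]
    - [[0,0,-0.9],0]
    - [[0,0,-1.2],0]
    - [[0,0,-1.4],0]
    - [[0,0,-1.4],0]

```text
time_s: 20.18
tool_pos: [0.5274, 0.269, 0.0168]
orientation: [[-0.953, -0.303, -0.001], [-0.303, 0.953, -0.0], [0.001, -0.0, -1.0]]
wrist_force: [-0.4, 0.1, -2.9]
width: 0.459
grasp_force: 61.4
```

drive_tool:
  series:
    - [[0,0,-0.2],0]
    - [[0,0,-0.4],0]
    - [[0,0,-0.6],0]
    - [[0,0,-0.8],0]
    - [[0,0,-0.8],0]

```text
time_s: 20.6
tool_pos: [0.5275, 0.2691, 0.0089]
orientation: [[-0.953, -0.303, -0.001], [-0.303, 0.953, -0.0], [0.001, 0.0, -1.0]]
wrist_force: [0.6, 0.4, -1.5]
width: 0.46
grasp_force: 61.4
```

drive_tool:
  series:
    - [[0,0,-0.1],0]
    - [[0,0,-0.2],0]
    - [[0,0,-0.2],0]

```text
time_s: 20.85
tool_pos: [0.528, 0.2692, 0.0076]
orientation: [[-0.953, -0.303, 0.0], [-0.303, 0.953, 0.0], [-0.0, 0.0, -1.0]]
wrist_force: [0.6, -0.2, -0.8]
width: 0.458
grasp_force: 61.4
```

drive_tool:
  series:
    - [[0,0,-0.1],0]
    - [[0,0,-0.2],0]
    - [[0,0,-0.2],0]
    - [[0,0,-0.2],0]

```text
time_s: 21.18
tool_pos: [0.528, 0.2692, 0.0076]
orientation: [[-0.953, -0.304, -0.001], [-0.304, 0.953, -0.0], [0.001, -0.0, -1.0]]
wrist_force: [-4.8, -3.0, 9.9]
width: 0.457
grasp_force: 62.8
```

drive_tool:
  series:
    - [[0,0,0.1],0]
    - [[0,0,0.1],0]
    - [[0,0,0.1],0]
    - [[0,0,0.1],0]
    - [[0,0,0.1],0]
    - [[0,0,0.1],0]
    - [[0,0,0.1],0]
    - [[0,0,0.1],0]
  claw: -1

```text
time_s: 21.85
tool_pos: [0.5278, 0.2692, 0.0063]
orientation: [[-0.953, -0.303, -0.0], [-0.303, 0.953, -0.0], [0.0, -0.0, -1.0]]
wrist_force: [-0.3, 0.4, 0.1]
width: 1.005
grasp_force: 0.0
```

drive_tool:
  series:
    - [[0,0,1],0]
    - [[0,0,2.5],0]
    - [[0,0,5],0]
    - [[0,0,8],0]
    - [[0,0,11],0]
    - [[0,0,14],0]
    - [[1,-3,14.5],-0.09]
    - [[2,-6,14.5],-0.175]
    - [[2.9,-9,14.5],-0.175]
    - [[2.9,-9,14.5],-0.175]

```text
time_s: 22.68
tool_pos: [0.5586, 0.1751, 0.153]
orientation: [[-0.992, -0.129, 0.003], [-0.129, 0.992, -0.002], [-0.002, -0.002, -1.0]]
wrist_force: [-0.7, -0.3, -0.5]
width: 1.0
grasp_force: 0.0
```

```bash
python3 - <<'E'
from m import *
s=grab('side');t=grab('top');st=robot.get_state(); print(st['tool_pos'],st['orientation'][:,1],st['width'])
f=[]
for n,c in(('top',t),('side',s)):
    u,v=proj(c,[.53,.25,.05]).astype(int); f.append(c['frame'][max(v-45,0):max(v-45,0)+90,u-60:u+60])
    m=mask(c,(20,110,60),(34,255,255),(u-45,v-35,u+30,v+35)); W=pts(c)[cv2.erode(m,np.ones((3,3)))>0]; W=W[~np.isnan(W[:,0])&(W[:,2]<.07)]
    if len(W)>5:
        A=np.c_[W[:,:2]-W[:,:2].mean(0),np.ones(len(W))]
        print(n,len(W),np.round(W.mean(0)*1000,1),np.round(np.linalg.lstsq(A,W[:,2],rcond=None)[0],3),rect(c,m,.05))
W=pts(s);k=(W[...,2]>.088)&(W[...,2]<.103)&(W[...,0]>.52)&(W[...,0]<.6)&(W[...,1]>.14)&(W[...,1]<.22); print('bar',k.sum(),W[k].mean(0),cv2.minAreaRect((W[k][:,:2]*1000).astype(np.float32)))
cv2.imwrite('pics/n2.png',np.hstack([cv2.resize(x,(400,300),interpolation=3) for x in f])[:,:,::-1])
E
```

```text
[0.55717588 0.17834261 0.15218152] [-1.30599612e-01  9.91435111e-01  4.02008778e-04] 1.0009459361928572
side 96 [532.5 267.8  51. ] [-0.021  0.006  0.051] (array([519.8, 263.6]), array([93.6, 53. ]), 25.0, array([525.5, 265.9]), 190)
bar 103 [0.55743213 0.17608966 0.09565946] ((558.5899047851562, 178.3699188232422), (46.12910842895508, 14.480328559875488), 10.060770034790039)
```

View pics/n2.png

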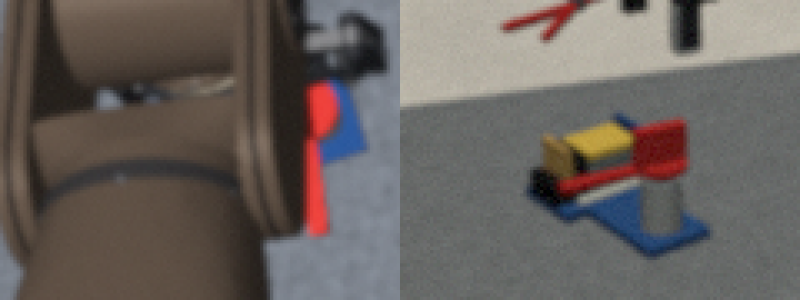

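In the side crop the module is level in the nest: yellow lid at (598,142), plug next to the brass at (557,150). The knob bar is at (662,145). Now the clamp.

drive_tool:
  series:
    - [[0,0,-2],0]
    - [[0,0,-4],0]
    - [[0,0,-6],0]
    - [[0,0,-7.5],0]
    - [[0,0,-8.4],0]
    - [[0,0,-8.9],0]
    - [[0,0,-8.9],0]
    - [[0,0,-8.9],0]

```text
time_s: 23.45
tool_pos: [0.5572, 0.1797, 0.0631]
orientation: [[-0.991, -0.133, 0.001], [-0.133, 0.991, 0.0], [-0.001, 0.0, -1.0]]
wrist_force: [0.3, 0.2, 0.7]
width: 1.0
grasp_force: 0.0
```

drive_tool:
  series:
    - [[0,0,0],0]
    - [[0,0,0],0]
    - [[0,0,0],0]
    - [[0,0,0],0]
    - [[0,0,0],0]
    - [[0,0,0],0]
    - [[0,0,0],0]
    - [[0,0,0],0]
    - [[0,0,0],0]
    - [[0,0,0],0]
  claw: 1

```text
time_s: 24.28
tool_pos: [0.557, 0.1798, 0.0629]
orientation: [[-0.991, -0.133, 0.0], [-0.133, 0.991, 0.001], [-0.001, 0.001, -1.0]]
wrist_force: [-0.7, 3.8, 2.7]
width: 0.124
grasp_force: 61.6
```

drive_tool:
  series:
    - [[0,0,0],-0.07]
    - [[0,0,0],-0.14]
    - [[0,0,0],-0.21]
    - [[0,0,0],-0.28]
    - [[0,0,0],-0.35]
    - [[0,0,0],-0.42]
    - [[0,0,0],-0.49]
    - [[0,0,0],-0.56]
    - [[0,0,0],-0.63]
    - [[0,0,0],-0.7]

```text
time_s: 25.12
tool_pos: [0.557, 0.1803, 0.0628]
orientation: [[-0.842, 0.54, 0.001], [0.54, 0.842, 0.002], [0.001, 0.002, -1.0]]
wrist_force: [-0.8, 5.8, 2.8]
width: 0.129
grasp_force: 61.5
```

drive_tool:
  series:
    - [[0,0,0],-0.07]
    - [[0,0,0],-0.14]
    - [[0,0,0],-0.21]
    - [[0,0,0],-0.28]
    - [[0,0,0],-0.35]
    - [[0,0,0],-0.42]
    - [[0,0,0],-0.49]
    - [[0,0,0],-0.56]
    - [[0,0,0],-0.63]
    - [[0,0,0],-0.68]

```text
time_s: 25.95
tool_pos: [0.5573, 0.1805, 0.0628]
orientation: [[-0.315, 0.949, 0.002], [0.949, 0.315, 0.003], [0.002, 0.002, -1.0]]
wrist_force: [-0.1, 7.1, 2.0]
width: 0.13
grasp_force: 61.4
```

drive_tool:
  series:
    - [[0,0,0],0]
    - [[0,0,0],0]
    - [[0,0,0],0]
    - [[0,0,0],0]
    - [[0,0,0],0]
    - [[0,0,0],0]
  claw: -1

```text
time_s: 26.45
tool_pos: [0.5568, 0.1789, 0.0623]
orientation: [[-0.318, 0.948, -0.0], [0.948, 0.318, -0.0], [-0.0, -0.0, -1.0]]
wrist_force: [0.6, 0.3, 0.5]
width: 0.963
grasp_force: 0.0
```

drive_tool:
  series:
    - [[0,0,1],0]
    - [[0,0,3],0]
    - [[0,0,6],0]
    - [[0,0,9],0]
    - [[0,0,12],0]
    - [[0,-2,14],0]
    - [[0,-6,15],0]
    - [[0,-10,15],0]
    - [[0,-14,15],0]
    - [[0,-18,15],0]

```text
time_s: 27.28
tool_pos: [0.5568, -0.0024, 0.2141]
orientation: [[-0.319, 0.948, 0.002], [0.948, 0.319, -0.001], [-0.001, 0.002, -1.0]]
wrist_force: [1.6, 0.1, 0.5]
width: 1.0
grasp_force: 0.0
```

drive_tool:
  series:
    - [[0,-4,0],0]
    - [[0,-8,0],0]
    - [[0,-12,0],0]
    - [[0,-12,0],0]

```text
time_s: 27.62
tool_pos: [0.5567, -0.1273, 0.2136]
orientation: [[-0.312, 0.95, 0.001], [0.95, 0.312, -0.004], [-0.004, 0.0, -1.0]]
wrist_force: [-0.2, 0.3, 0.8]
width: 1.001
grasp_force: 0.0
```

```bash
python3 - <<'E'
from m import *
s=grab('side');t=grab('top');f=[]
for n,c in(('top',t),('side',s)):
    u,v=proj(c,[.53,.25,.05]).astype(int); f.append(c['frame'][max(v-45,0):max(v-45,0)+90,u-60:u+60])
W=pts(t);k=(W[...,2]>.088)&(W[...,2]<.106)&(W[...,0]>.5)&(W[...,0]<.62)&(W[...,1]>.12)&(W[...,1]<.23)
print('bar',k.sum(),W[k].mean(0) if k.any() else '',cv2.minAreaRect((W[k][:,:2]*1000).astype(np.float32)) if k.sum()>3 else '')
for lo,hi in(((20,120,80),(32,255,255)),):
    m=mask(t,lo,hi,(100,190,200,265)); P=W[m>0]; print(np.nanmedian(P,0))
for n,lo,hi in(('org',(7,150,120),(18,255,255)),('grn',(50,120,60),(75,255,255))): print(n,rect(t,mask(t,lo,hi,(335,190,440,250)),.048))
cv2.imwrite('pics/n3.png',np.hstack([cv2.resize(x,(400,300),interpolation=3) for x in f])[:,:,::-1])
E
```

```text
bar 128 [0.55669788 0.17874067 0.09773408] ((557.171142578125, 179.4315948486328), (12.68738842010498, 44.47993850708008), 18.233144760131836)
[0.52729633 0.26935243 0.04957506]
org (array([ 547.7, -300. ]), array([51.5, 37.5]), 14.5, array([ 547.5, -299.9]), 384)
grn (array([ 525.3, -269.2]), array([14.4, 28.6]), 73.5, array([ 523.8, -267.1]), 61)
```

View pics/n3.png

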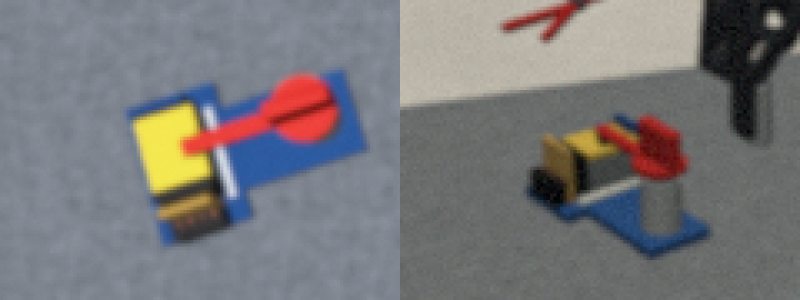

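The clamp is shut: its arm lies over the yellow lid (top crop (200,140)). The module is home with the lid top at 49.6 mm, and its plug is at the brass plate. Handing in.

```bash
python3 -c "
from cell import robot; print(robot.sign_off())"
```

```text
the job is handed in; nothing more can be done
None
```

The yellow module sits home in the nest, plug end to the brass plate, with the clamp shut over it; the first grasp shoved it part-way out of its bay, so I set it on the bench to regrasp, then handed in at about 28 s.

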